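# Click the empty cup under the tumbler and empty out its polished stones

### The job

At the bead counter, turn the turntable by one of its two upright handles, reaching in at a slant under the lamp bar, until the empty open cup has clicked home under the tumbler's hopper. Then turn the tumbler drum by its crank until its opening faces straight down and all three stones have dropped into that cup. Leave the cup standing under the hopper, keep your fingers off it and off the two lidded jars, which stay standing in their places, and leave the other things on the counter alone.

Things in the scene. Friction and masses are not known exactly. Their poses are not given: they have to be found in the camera images.
- machine: Fixed bead station on a grey base plate 420 x 420 x 15 mm, turned a little either way. Origin on the counter (z 0) under the turntable's axis; +x away from the robot, +y left, z up; offsets below are mm in these axes. Also on it: a column 34 x 26 at x 0, y 178, up to z 185, and a detent housing 45 x 34 at x 166, y 0, up to z 41.
- lamp_bar (a point): centre of the aluminium lamp bar that runs along x above the turntable's right edge: x -190 to 190, y -141 to -85, z 213 to 234, on two posts of radius 8 at x -175 and 175, y -113. It overhangs the two right-hand handles: take them with the tool slanted 35 to 45 degrees, fingers pointing down and to the left (+y), coming from the right beneath the bar.
- hopper_outlet (a point): centre of the outlet (46 x 46 mm) of the steel hopper, at x 0, y 90, z 101; its four walls slope up to an opening 132 (x) x 100 (y) at z 150, under the drum
- turntable_axis (a point): point on the turntable's vertical axis, in its upper face (z 47). Round aluminium table, radius 145 mm; six pockets at radius 90, at 30, 90, .. 330 degrees from the machine's +x (plus the joint value), each between four locating pins 8 mm high; the pocket at 90 degrees (left) is the one under the hopper
- turntable (a joint): turntable angle about the vertical, rad, anticlockwise from above positive; starts at 0, in a click. Clicks every 60 degrees (1.047), held by a sprung ball: about 6 N at a handle to leave one and again to enter the next; it pulls itself in over the last 4 degrees either side; between clicks it turns almost freely and stays put.
- handle4 (a point): one of the two equal upright handles on the turntable: dark steel post 14 mm in diameter, from z 47 to z 112 at radius 130 mm; this point is on its axis 14 mm below its top (z 98). At the start this one is at 240 degrees from the machine's +x: under the lamp bar, the one nearer the robot.
- handle5 (a point): the same on the other handle, which at the start is at 300 degrees, under the lamp bar, farther from the robot; a one-click turn carries one of these two to the place of the other
- cup: empty open aluminium cup, 66 mm outside diameter, 44 mm tall, wall 2 mm, floor 3 mm, loose in a pocket; origin under its centre, z up. It starts in the pocket just before or just after the one under the hopper (at 30 or at 150 degrees), one click away.
- jar_a: glass jar with flat steel lid, 66 mm diameter, 44 mm tall, loose in the pocket on the other side of the hopper from the cup; origin under its centre.
- jar_b: jar like jar_a, loose, at the start in the pocket under the hopper; the other three pockets are empty
- drop_point (a point): point on the machine straight below the hopper's outlet, at the turntable's upper face (z 47 mm)
- drum (a joint): angle of the tumbler drum about its level axis (the machine's y), rad: 0 = opening straight up, growing as its top goes away from the robot, pi = opening straight down. Starts at 0.6 to 1.1; stops at -0.2 and 3.6. Turns stiffly (about 3 N at the crank pin) and stays where it is left.
- drum_centre (a point): centre of the drum, on its axis, at x 0, y 90, z 187 mm of the machine. Hollow grey drum, about 98 mm in diameter, 82 mm long, with steel end discs of 53 mm radius; a strip of its wall 38 mm wide over the full length is missing: the opening.
- crank_pin (a point): grip point of the crank: round dark steel pin, 12 mm diameter, parallel to the drum's axis and 48 mm from it, at its right (-y) end, from y -57 to -112 of the drum centre (this point -88); crank arm and cheek at -47 to -59. It trails the opening by 105 degrees: at first up and towards the robot; with the opening down, on the far side 75 degrees from the top. Clear above.
- stone0_center (a point): centre of a round polished stone, 17 mm diameter, 10 g, loose inside the drum at the start
- stone1_center (a point): centre of a round polished stone, 17 mm diameter, 10 g, loose inside the drum at the start
- stone2_center (a point): centre of a round polished stone, 17 mm diameter, 10 g, loose inside the drum at the start
- tin: bystander: small steel can, 44 mm diameter, 45 mm tall, on the far left of the machine's base plate; origin under its centre
- bangle: bystander: brass bangle, 72 mm diameter, 12 mm high, on the counter to the right
- bangle2: bystander: wooden bangle, 68 mm diameter, 16 mm high, on the counter to the right
- bead_bowl: bystander: white bowl, 100 mm diameter, 40 mm high, on the counter to the left
- screwdriver: bystander: screwdriver 160 mm long lying on the counter to the left
- wallets: bystander: dark stack of wallets 110 x 90 x 45 mm on the counter to the right
Mind the look-alikes: they are no part of the job. What is shaped like the cup but blue is not meant. Leave any turquoise look-alike of the jar_b alone.

How it is judged:
On the way, in this order (a step that is already met when the one before it is completed fails the run):
1. the open cup has clicked home under the hopper, with all three stones still in the drum (horizontal distance between cup and drop_point below 0.01 m and (value of joint turntable between 0.987 and 1.107 rad or value of joint turntable between -1.107 and -0.987 rad) and distance between each of stone0_center, stone1_center, stone2_center and drum_centre below 0.056 m), for 0.2 s.
2. all three stones are in the cup (horizontal distance between each of stone0_center, stone1_center, stone2_center and cup below 0.031 m and z of stone0_center in the frame of cup between 0 and 0.045 m and z of stone1_center in the frame of cup between 0 and 0.045 m and z of stone2_center in the frame of cup between 0 and 0.045 m), for 0.2 s.
At the end, for the whole second after the job is handed in: Open cup upright within 10 mm of the drop point, turntable within 0.06 rad of the click one step from its start; all three stones inside the cup; drum opening down within 0.35 rad; both jars upright in their pockets; turntable and drum at rest (all of step 2 and horizontal distance between cup and drop_point below 0.01 m and (value of joint turntable between 0.987 and 1.107 rad or value of joint turntable between -1.107 and -0.987 rad) and value of joint drum between 2.79159 and 3.49159 rad and angle between each of cup, jar_a, jar_b's own z axis and vertical below 0.12 rad and horizontal distance between jar_a and turntable_axis between 0.08 and 0.1 m and horizontal distance between jar_b and turntable_axis between 0.08 and 0.1 m and velocity of joint turntable between -0.05 and 0.05 rad/s and velocity of joint drum between -0.1 and 0.1 rad/s); the robot touches nothing.
It fails at once if a bystander is moved by more than 30 mm (distance of any of tin, bangle, bangle2, bead_bowl, screwdriver, wallets from where it was at the start of the episode above 0.03 m).
It fails at once if a stone falls out of drum, hopper and cup onto the turntable, base or counter ((height (world z) of stone0_center below 0.09 m and horizontal distance between stone0_center and cup above 0.038 m) or (height (world z) of stone1_center below 0.09 m and horizontal distance between stone1_center and cup above 0.038 m) or (height (world z) of stone2_center below 0.09 m and horizontal distance between stone2_center and cup above 0.038 m)).
It fails at once if a jar or the cup is tipped over (angle between any of cup, jar_a, jar_b's own z axis and vertical above 0.6 rad).
It fails at once if the fingers press on the cup or a jar (contact force between the fingers and cup above 2 N or contact force between the fingers and jar_a above 2 N or contact force between the fingers and jar_b above 2 N).
It also fails if it takes over 64 s, if anything falls off the work surface, if the arm or the gripper's body presses on something with over 40 N, if the wrist force passes 120 N, or if a joint passes its speed limit or range.

### The arm

A 6-joint arm with a two-finger parallel gripper is mounted at the origin on the work surface. World frame = base frame: x ahead of the robot, y to its left, z up, the work surface at z = 0. Lengths are in m, angles in rad, forces in N, time in s.
With the tool pointing down it reaches from about 0.35 to 0.85 m from the base axis. Payload 8.1 kg.
Tool frame: the origin (TCP) lies between the finger pads; the fingertips stand 11 mm ahead of it and the grasp point (between the pads) lies 8 mm behind it (tips_ahead is the z of the fingertips in the tool frame, in m); z points along the fingers, y is the line along which they close (so a half turn about z gives the same grasp; the last joint's range is limited). The gripper opens to 93 mm and grips with 3 to 60 N. Pads are 15 mm wide; open, the fingers measure 128 mm over their backs; the gripper's body (75 mm by 188 mm) begins 65 mm behind the grasp point.
Start: joints at [1.064, 0.13, 1.488, -0, 1.523, -0.085], TCP at [0.246, 0.547, 0.23] pointing down, gripper open.
Joint ranges: [-2.96, 2.96], [-0.89, 2.26], [0.02, 2.5], [-1.34, 4.48], [0, 2.73], [-2.66, 2.66]. Speed limits (rad/s): [2.39, 2.39, 2.79, 3.14, 3.14, 3.14].

### API

Orientations are given as a rotation vector (axis times angle).
In Python, from plant import read_state, read_camera, close_job, tips_ahead gives the robot as it stands. The module is installed in compiled form; this text tells all that it offers.
- The arm moves only by the tool move_arm, never from a script. Its argument "plan" is a list of rows, each a list of 7 numbers: the turn, a rotation vector about the tool's x, y, z in units of 6 degrees (1.0 is 6 degrees), then the shift along the tool's x, y, z in units of 25 mm (1.0 is 25 mm), then the finger opening in mm, from 0 to 93. A call has exactly 10 rows; each row shifts and turns the commanded pose from where the row before left it, along the tool's axes as they then stand; what a row does not reach is not made up. A row lasts 1/10 s, in which the tool goes at most 50 mm and 8.59 degrees, less where a joint would pass 70% of its speed; a pose out of reach is approached as far as the arm can. A call is refused whole if a number of a shift passes 1 or a number of a turn 1, either way. A call with a gripper value outside its range is refused whole. The fingers move at their own pace and stop on an object; "force" is the grip in N (left out, the last holds). Time passes only in rows, so rows that do not move let the fingers close, or fill a call up. It gives the time, the measured TCP pose, the force, the opening and the grip force at its end, in the units of the state.
- read_state(): the state, without advancing time (a new reading comes with each control period).
- read_camera(name): name is "scene" or "side" or "wrist"; returns a dict with "frame" (384x512x3 uint8, red, green, blue), "z_map" (384x512 float32, m along the optical axis (not along the pixel's ray), 0 where there is no reading), "fx", "fy", "cx", "cy" (pixels), "rvec" (rotation vector, rad) and "tvec" (3), from world to camera coordinates, as OpenCV has them. Camera axes: x right, y down, z forward; pixel columns grow to the right and rows downward; lengths in m; the calibration is good to about 2 mm. A picture is of the moment at which its call begins.
- close_job(): hands the job in; it is judged then, once.
The state is a dict: "t": time; "q": joint angles; "dq": joint speeds; "joint_torque": joint torques, N m; "tool_pos": TCP position; "orientation": TCP orientation; "force": force on the tool from outside, world axes, zero at the start; "wrist_torque": the same for the moment, N m; "opening": finger opening in m; "gripper_force": force on a finger pad.
Only numpy, scipy, OpenCV 4.12 (cv2) and the standard library are available. Lean on these libraries where they do the work, as an engineer would, in place of code of your own. Each camera call takes 0.05 s, during which the arm holds its last target. There are 200 camera calls.

## Working session

There is one attempt and no reset: what is moved stays moved. The work goes in short steps, Python scripts to look and compute and a tool call to move; the robot and the scene stay as the last step left them, time stands still between calls to the robot, and variables do not carry over. Pictures are saved under pics/ and viewed, at most 10 in all, crops included, and the job is handed in when it is done.

Besides the shell and the picture viewer there is one more tool, called after ">>>" as name([rows], argument=value, ...), one row to a line, values as JSON. move_arm: Moves the arm, as the interface text tells. Its arguments: {"type":"object","properties":{"plan":{"type":"array","items":{"type":"array","items":{"type":"number"}}},"force":{"type":"number"}},"required":["plan"]}

```bash
mkdir -p pics
cat > h.py <<'E'
import numpy as np, cv2
from plant import *
def cam(n,save=None):
    c=read_camera(n); c['R']=cv2.Rodrigues(np.array(c['rvec'],float))[0]; c['t']=np.array(c['tvec'],float).reshape(3)
    if save: cv2.imwrite('pics/'+save,c['frame'][:,:,::-1])
    return c
def pts(c):
    z=c['z_map'].astype(float); v,u=np.mgrid[:z.shape[0],:z.shape[1]]
    P=np.stack([(u-c['cx'])/c['fx']*z,(v-c['cy'])/c['fy']*z,z],-1)
    W=(P-c['t'])@c['R']; W[z==0]=np.nan; return W
def proj(c,p):
    q=c['R']@np.array(p)+c['t']; return c['fx']*q[0]/q[2]+c['cx'],c['fy']*q[1]/q[2]+c['cy']
E
python3 - <<'E'
from h import *
a=cam('scene','a.png');b=cam('side','b.png')
for c in(a,b): print(-c['R'].T@c['t'],c['R'][2])
s=read_state();print(s)
cv2.imwrite('pics/ab.png',np.hstack([cv2.resize(x['frame'][:,:,::-1],(400,300)) for x in(a,b)]))
E
```

```text
[ 1.47027574 -0.27322759  0.94173054] [-0.73809023  0.22698443 -0.6353746 ]
[ 0.49287139 -0.67779516  0.9941475 ] [ 0.01476506  0.61459424 -0.78870522]
{'t': 0.1, 'q': array([ 1.06362425e+00,  1.31048048e-01,  1.48916905e+00,  1.57086795e-05,
        1.52302049e+00, -8.53926136e-02]), 'dq': array([-2.20329001e-04, -1.54134546e-03, -8.19984846e-04,  6.80034718e-04,
        3.20218171e-05,  1.81292263e-05]), 'joint_torque': array([ 1.07207543e-03, -5.61338711e+01, -4.93098521e+01,  7.70687638e-02,
        2.89983919e-02, -9.96286872e-05]), 'tool_pos': array([0.24535772, 0.5469925 , 0.22871553]), 'orientation': array([-6.57526889e-01, -3.07150535e+00,  2.46368339e-03]), 'force': array([ 0.95612023, -0.06129102, -0.36856312]), 'wrist_torque': array([ 0.02444095,  0.00673638, -0.01547905]), 'gripper_force': 0.0, 'opening': 0.0929028735607172}
```

View pics/a.png

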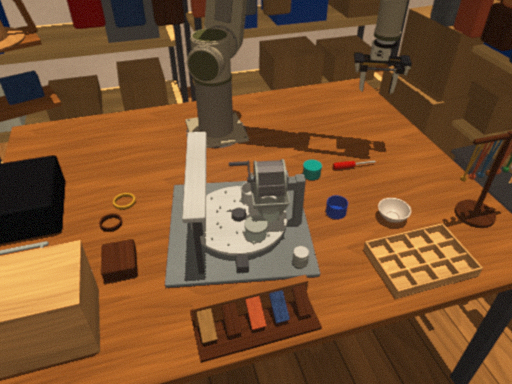

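View pics/b.png

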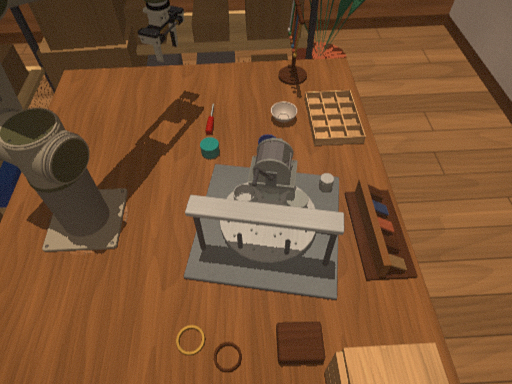

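The scene view shows the machine seen from the far side: lamp bar at (195,190), drum at (268,178), a jar or cup at (256,230), tin at (301,256). The side view shows the bar at (265,215), handles at (240,241) and (287,246), and a round object at (243,198) on the near side. The turquoise (210,147) and blue (266,140) look-alikes are off the machine. Next I'll measure the machine pose and crop for the cup.

Run:
```python
from h import *
a=cam('scene');b=cam('side')
A=pts(a).reshape(-1,3);B=pts(b).reshape(-1,3)
C=np.vstack([A,B]);C=C[~np.isnan(C).any(1)]
for n,D in(('a',A),('b',B)):
    D=D[~np.isnan(D).any(1)]
    for lo,hi,nm in((.222,.246,'bar'),(.008,.022,'plate'),(.042,.052,'table')):
        m=(D[:,2]>lo)&(D[:,2]<hi)&(abs(D[:,1]-.0)<.4)&(D[:,0]>.25)&(D[:,0]<.95)
        H=cv2.minAreaRect(D[m,:2].astype(np.float32)*1000)
        # robust: histogram mask largest component
        g=np.zeros((400,400),np.uint8);ij=((D[m,:2]-[.2,-.4])/.002).astype(int);ij=ij[(ij>=0).all(1)&(ij<400).all(1)];g[ij[:,0],ij[:,1]]=255
        g=cv2.morphologyEx(g,cv2.MORPH_CLOSE,np.ones((7,7)))
        k,l,st,ce=cv2.connectedComponentsWithStats(g);
        o=1+np.argmax(st[1:,4]);p=np.argwhere(l==o).astype(np.float32)*2+[200,-400]
        r=cv2.minAreaRect(p.astype(np.float32));print(n,nm,m.sum(),r, np.median(D[m,2]))
x=a['frame'][120:290,160:330,::-1];y=b['frame'][130:300,180:350,::-1]
cv2.imwrite('pics/crop.png',np.hstack([cv2.resize(x,(400,400),interpolation=2),cv2.resize(y,(400,400),interpolation=2)]))
```

```text
a bar 2305 ((538.51123046875, -166.51698303222656), (57.03897476196289, 383.7743225097656), 78.36637115478516) 0.23311579282659434
a plate 9603 ((559.2783203125, -55.81599426269531), (420.911376953125, 427.11724853515625), 78.48616790771484) 0.01359778493964132
a table 4373 ((569.1265258789062, -70.00566101074219), (288.01043701171875, 257.52008056640625), 32.988521575927734) 0.04620007385431295
b bar 4041 ((535.576904296875, -166.1154022216797), (60.01152801513672, 378.8963317871094), 78.69007110595703) 0.2341122166530698
b plate 11046 ((536.3323974609375, -165.71282958984375), (199.7493133544922, 420.6319274902344), 78.03487396240234) 0.01495520442803099
b table 4028 ((540.741455078125, -141.8731689453125), (113.42507934570312, 276.5783996582031), 77.90524291992188) 0.047089343772536915
```

View pics/crop.png

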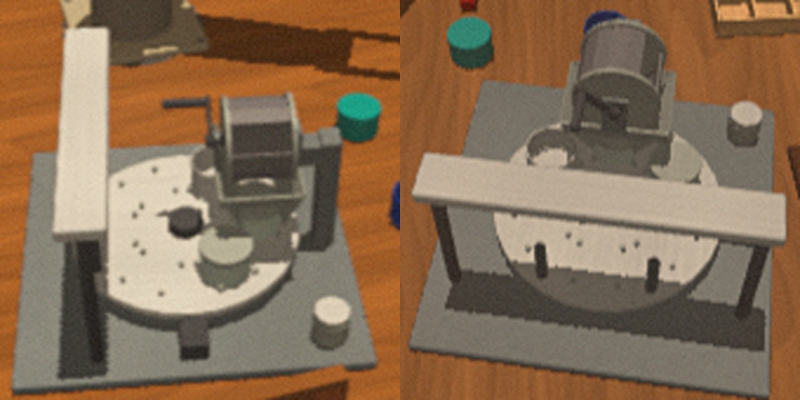

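Machine pose: origin about (0.560, -0.056), yaw about -11.6°. The open cup is at 150° (ring with a hollow interior at crop (550,150)) and a lidded jar is at 30°, so the turntable needs -60°. I'll take handle5 and carry it from 300° to 240°. First the arm goes up and yaws.

```bash
cat >> h.py <<'E'
from scipy.spatial.transform import Rotation as Ro
O=np.array([.5597,-.0556,0]);RM=Ro.from_euler('z',-11.6,degrees=True).as_matrix()
def W(p): return O+RM@(np.array(p,float)/1000)
def Rt(tilt,yaw=0):
    t=np.radians(tilt);s,c=np.sin(t),np.cos(t)
    return RM@Ro.from_euler('z',yaw,degrees=True).as_matrix()@np.array([[0,c,s],[1,0,0],[0,s,-c]]).T
def to(p,R,s=None):
    s=s or read_state();R0=Ro.from_rotvec(s['orientation']).as_matrix()
    print('turn(6deg)',np.round(Ro.from_matrix(R0.T@R).as_rotvec(degrees=True)/6,2),'shift old',np.round(R0.T@(p-s['tool_pos'])/.025,2),'shift new',np.round(R.T@(p-s['tool_pos'])/.025,2))
E
python3 - <<'E'
from h import *
b=cam('side');D=pts(b)
# cup check: heights at pocket centres
A=D.reshape(-1,3)
for an in(30,150):
    c=W([90*np.cos(np.radians(an)),90*np.sin(np.radians(an)),0])
    m=np.hypot(*(A[:,:2]-c[:2]).T)<.025;print(an,m.sum(),np.nanpercentile(A[m,2],[10,50,90]))
# handles: dark points z .06-.108 around
m=(A[:,2]>.065)&(A[:,2]<.11)
for an in(240,300):
    c=W([130*np.cos(np.radians(an)),130*np.sin(np.radians(an)),0]);k=m&(np.hypot(*(A[:,:2]-c[:2]).T)<.03)
    print(c,k.sum(),A[k].mean(0))
R=Rt(43);h=W([65,-112.6,95]);print('pre',h+R[:,2]*(.008-.13),'tcp',h+R[:,2]*.008)
E
```

```text
30 221 [0.08944828 0.09191738 0.1416581 ]
150 102 [0.04878444 0.05157356 0.14962111]
[ 0.47338959 -0.15281375  0.        ] 41 [ 0.47313711 -0.15669214  0.08936464]
[ 0.60073437 -0.17895388  0.        ] 43 [ 0.60023492 -0.18227744  0.08782419]
pre [ 0.58400057 -0.26047462  0.18422515] tcp [ 0.6018281  -0.17362569  0.08914917]
```

>>> move_arm([
  [0,0,1,0,0,-0.8,50],
  [0,0,1,0,0,-0.8,50],
  [0,0,1,0,0,-0.8,50],
  [0,0,1,0,0,-0.8,50],
  [0,0,1,0,0,-0.8,50],
  [0,0,1,0,0,-0.8,50],
  [0,0,1,0,0,-0.8,50],
  [0,0,1,0,0,-0.8,50],
  [0,0,1,0,0,-0.8,50],
  [0,0,1,0,0,-0.8,50],
])

```text
t: 1.25
tool_pos: [0.2456, 0.5473, 0.4303]
orientation: [2.111, 2.327, -0.0]
force: [-0.1, 0.4, -0.6]
opening: 0.0501
gripper_force: 0.0
```

Run:
```python
from h import *
R=Rt(43);h=W([65,-112.6,95]);p=h+R[:,2]*(.008-.13)
to(np.array([p[0],p[1]-.03,.42]),Rt(0));print(read_state()['q'],read_state()['tool_pos'])
```

```text
turn(6deg) [-0.    0.    2.86] shift old [-34.67  10.21   0.42] shift new [-30.11  20.     0.41]
[1.06359746e+00 1.43069018e-01 1.11189676e+00 2.80534671e-05
 1.88684769e+00 9.66120541e-01] [0.24556189 0.54733526 0.43030814]
```

>>> move_arm([
  [0,0,0.95,0,0,0,40],
  [0,0,0.95,0,0,0,40],
  [0,0,0.95,0,0,0,40],
  [0,0,0,-1,0.67,0,40],
  [0,0,0,-1,0.67,0,40],
  [0,0,0,-1,0.67,0,40],
  [0,0,0,-1,0.67,0,40],
  [0,0,0,-1,0.67,0,40],
  [0,0,0,-1,0.67,0,40],
  [0,0,0,-1,0.67,0,40],
])

```text
t: 2.25
tool_pos: [0.3266, 0.3517, 0.4296]
orientation: [2.429, 1.993, 0.0]
force: [0.1, -0.1, 0.6]
opening: 0.0399
gripper_force: 0.0
```

>>> move_arm([
  [0,0,0,-1,0.67,0,40],
  [0,0,0,-1,0.67,0,40],
  [0,0,0,-1,0.67,0,40],
  [0,0,0,-1,0.67,0,40],
  [0,0,0,-1,0.67,0,40],
  [0,0,0,-1,0.67,0,40],
  [0,0,0,-1,0.67,0,40],
  [0,0,0,-1,0.67,0,40],
  [0,0,0,-1,0.67,0,40],
  [0,0,0,-1,0.67,0,40],
])

```text
t: 3.25
tool_pos: [0.4421, 0.0738, 0.4297]
orientation: [2.429, 1.993, 0.0]
force: [-0.0, 0.4, 1.0]
opening: 0.04
gripper_force: 0.0
```

>>> move_arm([
  [0,0,0,-1,0.67,0,40],
  [0,0,0,-1,0.67,0,40],
  [0,0,0,-1,0.67,0,40],
  [0,0,0,-1,0.67,0,40],
  [0,0,0,-1,0.67,0,40],
  [0,0,0,-1,0.67,0,40],
  [0,0,0,-1,0.67,0,40],
  [0,0,0,-1,0.67,0,40],
  [0,0,0,-1,0.67,0,40],
  [0,0,0,-1,0.67,0,40],
])

```text
t: 4.25
tool_pos: [0.5576, -0.2041, 0.4295]
orientation: [-2.429, -1.992, 0.0]
force: [-0.3, -0.2, 0.3]
opening: 0.0396
gripper_force: 0.0
```

Run:
```python
from h import *
R=Rt(43);h=W([65,-112.6,95]);p=h+R[:,2]*(.008-.13)
to(p,R);print(read_state()['q'],read_state()['tool_pos'])
```

```text
turn(6deg) [-0.02  7.17  0.05] shift old [-2.    1.48  9.81] shift new [-8.15  1.49  5.81]
[-4.37309112e-01  1.25226806e-01  1.13288754e+00  4.37219677e-05
  1.88362667e+00 -2.40563530e-01] [ 0.55758238 -0.20413277  0.42947188]
```

>>> move_arm([
  [0,0.9,0,0,0,0,40],
  [0,0.9,0,0,0,0,40],
  [0,0.9,0,0,0,0,40],
  [0,0.9,0,0,0,0,40],
  [0,0.9,0,0,0,0,40],
  [0,0.9,0,0,0,0,40],
  [0,0.9,0,0,0,0,40],
  [0,0.87,0,0,0,0,40],
  [0,0,0,-1,0.2,0,40],
  [0,0,0,-1,0.2,0,40],
])

```text
t: 5.25
tool_pos: [0.5598, -0.2417, 0.3946]
orientation: [-1.976, -1.62, -0.779]
force: [1.1, 0.1, 0.9]
opening: 0.0399
gripper_force: 0.0
```

>>> move_arm([
  [0,0,0,-1,0.2,0,40],
  [0,0,0,-1,0.2,0,40],
  [0,0,0,-1,0.2,0,40],
  [0,0,0,-1,0.2,0,40],
  [0,0,0,-1,0.2,0,40],
  [0,0,0,-1,0.1,0,40],
  [0,0,0,0,0,1,40],
  [0,0,0,0,0,1,40],
  [0,0,0,0,0,1,40],
  [0,0,0,0,0,1,40],
])

```text
t: 6.25
tool_pos: [0.5788, -0.2862, 0.2189]
orientation: [-1.976, -1.621, -0.779]
force: [0.4, 0.4, -0.9]
opening: 0.0403
gripper_force: 0.0
```

Run:
```python
from h import *
R=Rt(43);h=W([65,-112.6,95]);p=h+R[:,2]*(.008-.13)
to(p,R);to(h+R[:,2]*.008,R);print(read_state()['q'],read_state()['tool_pos'])
a=cam('side','c.png');cv2.imwrite('pics/c2.png',cv2.resize(a['frame'][80:320,140:400,::-1],(780,720)[:2] if 0 else (650,600)))
```

```text
turn(6deg) [-0.04 -0.    0.04] shift old [-0.18  0.    1.73] shift new [-0.18 -0.    1.73]
turn(6deg) [-0.04 -0.    0.04] shift old [-0.18  0.03  6.93] shift new [-0.18 -0.    6.93]
[-0.85503815  0.60106321  1.10503116  0.60476174  1.89139835 -0.59862946] [ 0.57877099 -0.28619736  0.21891808]
```

View pics/c2.png

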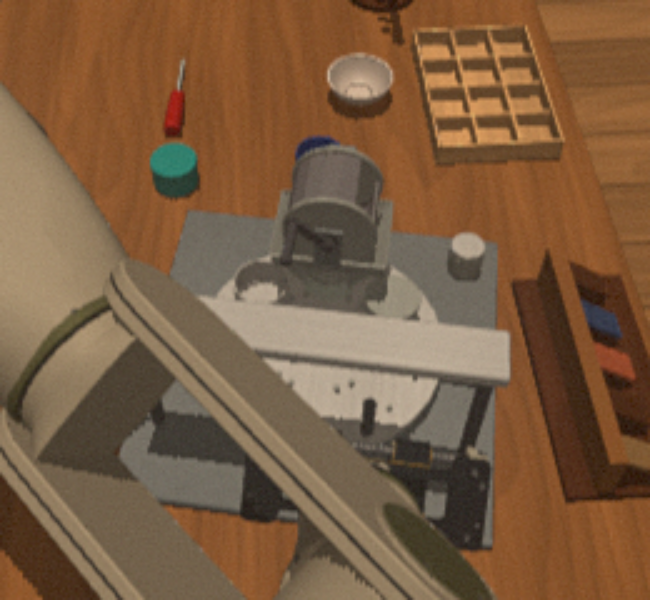

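The gripper is to the right of the bar, with its fingers facing the handle at (369,415). The far post is at (478,440) and clears on the computed path. Approach and grip.

>>> move_arm([
  [0,0,0,-0.18,0,0,40],
  [0,0,0,0,0,0.95,40],
  [0,0,0,0,0,0.95,40],
  [0,0,0,0,0,0.95,40],
  [0,0,0,0,0,0.95,40],
  [0,0,0,0,0,0.9,40],
  [0,0,0,0,0,0.8,40],
  [0,0,0,0,0,0.8,40],
  [0,0,0,0,0,0.6,40],
  [0,0,0,0,0,0,40],
])

```text
t: 7.3
tool_pos: [0.6008, -0.1739, 0.0899]
orientation: [-1.975, -1.62, -0.778]
force: [0.3, -0.4, -0.4]
opening: 0.04
gripper_force: 0.0
```

Run:
```python
from h import *
R=Rt(43);h=W([65,-112.6,95])
to(h+R[:,2]*.008,R)
a=cam('wrist','w.png');s=cam('scene');cv2.imwrite('pics/w2.png',np.hstack([cv2.resize(a['frame'][:,:,::-1],(400,300)),cv2.resize(s['frame'][120:270,120:320,::-1],(400,300))]))
```

```text
turn(6deg) [-0.05 -0.01  0.03] shift old [-0.01  0.04  0.03] shift new [-0.01  0.04  0.03]
```

View pics/w2.png

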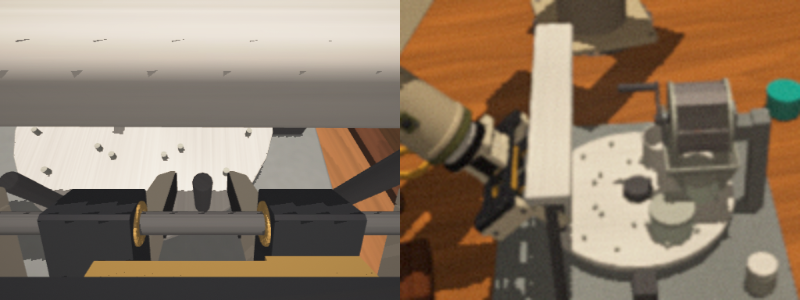

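The post stands between the fingers (wrist view, x≈202). Grip, then follow the arc.

>>> move_arm([
  [0,0,0,0,0,0,10],
  [0,0,0,0,0,0,10],
  [0,0,0,0,0,0,10],
  [0,0,0,0,0,0,10],
  [0,0,0,-0.09,-0.24,-0.085,10],
  [0,0,0,-0.09,-0.24,-0.085,10],
  [0,0,0,-0.07,-0.25,-0.065,10],
  [0,0,0,-0.07,-0.25,-0.065,10],
  [0,0,0,-0.05,-0.26,-0.05,10],
  [0,0,0,-0.05,-0.26,-0.05,10],
], force=15)

```text
t: 8.4
tool_pos: [0.5611, -0.1816, 0.0913]
orientation: [-1.976, -1.621, -0.779]
force: [1.6, -0.7, 0.9]
opening: 0.0134
gripper_force: 15.0
```

>>> move_arm([
  [0,0,0,-0.03,-0.27,-0.03,10],
  [0,0,0,-0.03,-0.27,-0.03,10],
  [0,0,0,-0.01,-0.27,-0.01,10],
  [0,0,0,-0.01,-0.27,-0.01,10],
  [0,0,0,0.01,-0.27,0.01,10],
  [0,0,0,0.01,-0.27,0.01,10],
  [0,0,0,0.03,-0.27,0.03,10],
  [0,0,0,0.03,-0.27,0.03,10],
  [0,0,0,0.05,-0.265,0.05,10],
  [0,0,0,0.05,-0.265,0.05,10],
])

```text
t: 9.4
tool_pos: [0.4958, -0.1645, 0.091]
orientation: [-1.976, -1.621, -0.779]
force: [1.9, 0.3, 3.6]
opening: 0.0131
gripper_force: 15.0
```

Run:
```python
from h import *
R=Rt(43)
for an in(252,246,240):
    h=W([130*np.cos(np.radians(an)),130*np.sin(np.radians(an)),95]);to(h+R[:,2]*.008,R)
```

```text
turn(6deg) [-0.04 -0.    0.04] shift old [-0.01  0.02  0.09] shift new [-0.01  0.02  0.09]
turn(6deg) [-0.04 -0.    0.04] shift old [ 0.13 -0.49  0.23] shift new [ 0.13 -0.49  0.22]
turn(6deg) [-0.04 -0.    0.04] shift old [ 0.32 -0.97  0.4 ] shift new [ 0.31 -0.97  0.39]
```

Finish the last 12°, hold, then release slowly.

>>> move_arm([
  [0,0,0,0.07,-0.25,0.08,10],
  [0,0,0,0.07,-0.25,0.08,10],
  [0,0,0,0.08,-0.24,0.09,10],
  [0,0,0,0.08,-0.24,0.09,10],
  [0,0,0,0,0,0,10],
  [0,0,0,0,0,0,10],
  [0,0,0,0,0,0,20],
  [0,0,0,0,0,0,30],
  [0,0,0,0,0,0,40],
  [0,0,0,0,0,0,40],
])

```text
t: 10.4
tool_pos: [0.4742, -0.1488, 0.0895]
orientation: [-1.976, -1.621, -0.778]
force: [0.3, 0.4, 0.0]
opening: 0.0379
gripper_force: 0.0
```

Run:
```python
from h import *
R=Rt(43)
h=W([-65,-112.6,95]);to(h+R[:,2]*.008,R)
c=cam('scene');A=pts(c).reshape(-1,3)
# jar lid tops z~.091 around expected 330,30 pockets
for an in(330,30,90):
    p=W([90*np.cos(np.radians(an)),90*np.sin(np.radians(an)),0])
    m=(np.hypot(*(A[:,:2]-p[:2]).T)<.05)&(abs(A[:,2]-.091)<.005);q=A[m]
    print(an,p[:2],m.sum(),cv2.minEnclosingCircle((q[:,:2]*1000).astype(np.float32)) if m.sum()>3 else '')
a=cam('wrist');cv2.imwrite('pics/d.png',np.hstack([cv2.resize(a['frame'][:,:,::-1],(400,300)),cv2.resize(c['frame'][120:270,120:320,::-1],(400,300))]))
```

```text
turn(6deg) [-0.04 -0.    0.04] shift old [0.03 0.   0.05] shift new [0.03 0.   0.05]
330 [ 0.62700183 -0.11535336] 319 ((629.5845947265625, -114.88799285888672), 34.1264762878418)
30 [ 0.64509884 -0.02719159] 314 ((647.0111083984375, -27.355121612548828), 33.76047134399414)
90 [0.57779701 0.03256177] 51 ((579.5164184570312, 33.40768814086914), 35.18701171875)
```

View pics/d.png

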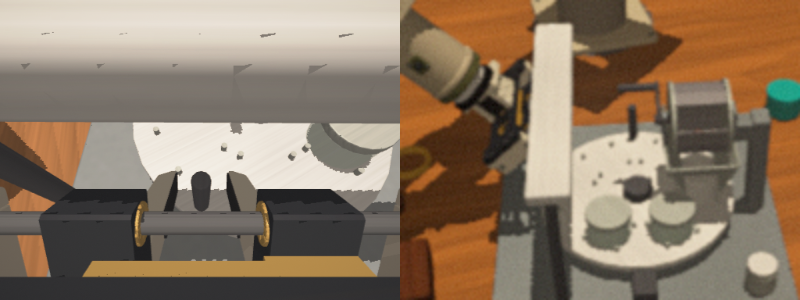

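The handle now sits at the 240° place and clicked home. Lids are at the 330° and 30° pockets within ~2 mm, and the cup rim is under the hopper. Withdraw along the tool axis, then up.

>>> move_arm([
  [0,0,0,0,0,-0.8,40],
  [0,0,0,0,0,-1,40],
  [0,0,0,0,0,-1,40],
  [0,0,0,0,0,-1,40],
  [0,0,0,0,0,-1,40],
  [0,0,0,0,0,-1,40],
  [0,0,0,0,0,-1,40],
  [0,0,0,0.9,0,-1,40],
  [0,0,0,0.9,0,-1,40],
  [0,0,0,0.9,0,-1,40],
])

```text
t: 11.5
tool_pos: [0.4512, -0.2646, 0.316]
orientation: [-1.976, -1.62, -0.779]
force: [-0.5, -0.7, 0.2]
opening: 0.0397
gripper_force: 0.0
```

>>> move_arm([
  [0,0,0,0.9,0,-1,40],
  [0,0,0,0.9,0,-1,40],
  [0,-0.9,0,0,0,0,40],
  [0,-0.9,0,0,0,0,40],
  [0,-0.9,0,0,0,0,40],
  [0,-0.9,0,0,0,0,40],
  [0,-0.9,0,0,0,0,40],
  [0,-0.9,0,0,0,0,40],
  [0,-0.9,0,0,0,0,40],
  [0,-0.87,0,0,0,0,40],
])

```text
t: 12.5
tool_pos: [0.4513, -0.2658, 0.3829]
orientation: [2.426, 1.991, -0.004]
force: [0.3, 0.0, -0.4]
opening: 0.0401
gripper_force: 0.0
```

Run:
```python
from h import *
print(read_state()['tool_pos'])
for n in('scene','side'):
    c=cam(n);A=pts(c).reshape(-1,3);f=c['frame'].reshape(-1,3).max(1);M=(A-O)@RM*1000
    m=(M[:,1]>-25)&(M[:,1]<25)&(abs(M[:,0])<70)&(M[:,2]>150)&(M[:,2]<260)
    q=M[m];print(n,m.sum(),np.round(q.mean(0)),q.std(0),'ang',np.degrees(np.arctan2(q[:,0].mean(),q[:,2].mean()-187)) if len(q) else '')
    k=np.argsort(q[:,1])[::max(1,len(q)//6)];print(np.round(q[k]))
to(W([0,2,300]),Rt(0))
```

```text
[ 0.45125348 -0.26576706  0.38285324]
scene 69 [-35.   4. 218.] [ 3.09468106 13.18503651  3.18375369] ang -47.97818072157425
[[-31. -18. 216.]
 [-34. -12. 224.]
 [-33.  -4. 221.]
 [-34.   4. 216.]
 [-30.  12. 219.]
 [-34.  18. 215.]
 [-32.  24. 216.]]
side 26 [-38. -14. 221.] [2.88674558 5.24806205 2.83535881] ang -48.707464686400805
[[-37. -22. 216.]
 [-37. -20. 218.]
 [-40. -19. 212.]
 [-38. -15. 221.]
 [-41. -11. 220.]
 [-41.  -9. 221.]
 [-37.  -6. 223.]]
turn(6deg) [0.02 0.02 0.09] shift old [9.1  2.63 3.31] shift new [9.12 2.55 3.33]
```

Pin at about (-38, 2, 216) in the machine frame, -53° from the top. It must go to +75°.

Run:
```python
from h import *
to(W([-38,2,300]),Rt(0));to(W([-38,2,208]),Rt(0))
```

```text
turn(6deg) [0.02 0.02 0.09] shift old [9.11 1.11 3.31] shift new [9.12 1.03 3.33]
turn(6deg) [0.02 0.02 0.09] shift old [9.12 1.1  6.99] shift new [9.12 1.03 7.01]
```

>>> move_arm([
  [0,0,0.09,0,0,0,40],
  [0,0,0,1,0.1,0,40],
  [0,0,0,1,0.1,0,40],
  [0,0,0,1,0.1,0,40],
  [0,0,0,1,0.1,0,40],
  [0,0,0,1,0.13,0,40],
  [0,0,0,1,0.13,0.5,40],
  [0,0,0,1,0.13,0.5,40],
  [0,0,0,1,0.13,0.5,40],
  [0,0,0,1,0.13,0.5,40],
])

```text
t: 13.6
tool_pos: [0.523, -0.0507, 0.331]
orientation: [-2.438, -1.976, -0.0]
force: [-0.0, 0.2, 0.8]
opening: 0.0399
gripper_force: 0.0
```

>>> move_arm([
  [0,0,0,0.1,0,0.5,40],
  [0,0,0,0,0,0.9,40],
  [0,0,0,0,0,0.9,40],
  [0,0,0,0,0,0.7,40],
  [0,0,0,0,0,0.7,40],
  [0,0,0,0,0,0.7,40],
  [0,0,0,0,0,0.3,40],
  [0,0,0,0,0,0.3,40],
  [0,0,0,0,0,0,40],
  [0,0,0,0,0,0,40],
])

```text
t: 14.6
tool_pos: [0.5237, -0.0487, 0.2078]
orientation: [2.438, 1.98, 0.001]
force: [0.2, -0.1, 0.1]
opening: 0.0396
gripper_force: 0.0
```

Run:
```python
from h import *
to(W([-38,2,208]),Rt(0));print(read_state()['force'])
a=cam('wrist');c=cam('side');s=cam('scene');cv2.imwrite('pics/e.png',np.hstack([cv2.resize(a['frame'][:,:,::-1],(400,300)),cv2.resize(s['frame'][120:270,160:360,::-1],(400,300))]))
```

```text
turn(6deg) [ 0.   -0.   -0.04] shift old [ 0.1  -0.06 -0.01] shift new [ 0.1  -0.05 -0.01]
[ 0.21748706 -0.10992062  0.0828293 ]
```

View pics/e.png

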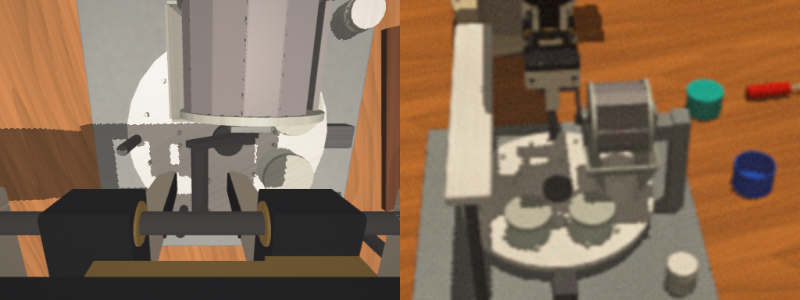

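The pin lies between the fingers. Grip and turn it over the top in steps.

>>> move_arm([
  [0,0,0,0,0,0,5],
  [0,0,0,0,0,0,5],
  [0,0,0,0,0,0,5],
  [0,0,0,0,0,0,5],
  [0,0,0,0,0.114,-0.137,5],
  [0,0,0,0,0.126,-0.126,5],
  [0,0,0,0,0.137,-0.114,5],
  [0,0,0,0,0.148,-0.101,5],
  [0,0,0,0,0.156,-0.087,5],
  [0,0,0,0,0.164,-0.072,5],
], force=25)

```text
t: 15.75
tool_pos: [0.5423, -0.0524, 0.224]
orientation: [-2.436, -1.98, 0.005]
force: [-14.0, -0.1, 13.0]
opening: 0.0112
gripper_force: 25.0
```

Run:
```python
from h import *
s=read_state();g=(np.array(s['tool_pos'])-O)@RM*1000+[0,0,8];print(g,np.degrees(np.arctan2(g[0],g[2]-187)),np.hypot(g[0],g[2]-187),s['force'],s['opening'])
```

```text
[-17.69189446  -0.37660561 231.99941608] -21.462683392697496 48.35235854964062 [-14.0155354   -0.07016402  13.00566162] 0.011156137974183952
```

>>> move_arm([
  [0,0,0,0,0.16,-0.086,5],
  [0,0,0,0,0.17,-0.06,5],
  [0,0,0,0,0.177,-0.024,5],
  [0,0,0,0,0.178,-0.007,5],
  [0,0,0,0,0.178,0.009,5],
  [0,0,0,0,0.177,0.026,5],
  [0,0,0,0,0.174,0.042,5],
  [0,0,0,0,0.169,0.058,5],
  [0,0,0,0,0.163,0.073,5],
  [0,0,0,0,0.155,0.088,5],
])

```text
t: 16.75
tool_pos: [0.5849, -0.0617, 0.2203]
orientation: [-2.437, -1.98, 0.003]
force: [-6.8, -0.8, 5.7]
opening: 0.0113
gripper_force: 25.0
```

Run:
```python
from h import *
s=read_state();g=(np.array(s['tool_pos'])-O)@RM*1000+[0,0,8];print(g,np.degrees(np.arctan2(g[0],g[2]-187)),np.hypot(g[0],g[2]-187),s['force'],s['opening'])
```

```text
[ 25.87248589  -0.91576675 228.25540455] 32.093042400718794 48.69696017466589 [-6.80544916 -0.77446504  5.68084967] 0.011272151871427369
```

Good: +32°, low force. I'll do the remaining 43° to +75°, plus a hold.

>>> move_arm([
  [0,0,0,0,0.146,0.1,5],
  [0,0,0,0,0.136,0.114,5],
  [0,0,0,0,0.125,0.126,5],
  [0,0,0,0,0.112,0.138,5],
  [0,0,0,0,0.099,0.149,5],
  [0,0,0,0,0.085,0.157,5],
  [0,0,0,0,0.07,0.164,5],
  [0,0,0,0,0.054,0.17,5],
  [0,0,0,0,0,0,5],
  [0,0,0,0,0,0,5],
])

```text
t: 17.75
tool_pos: [0.6049, -0.0659, 0.1913]
orientation: [-2.437, -1.98, 0.004]
force: [-4.8, -1.5, -0.9]
opening: 0.0113
gripper_force: 25.0
```

Run:
```python
from h import *
s=read_state();g=(np.array(s['tool_pos'])-O)@RM*1000+[0,0,8];print(g,np.degrees(np.arctan2(g[0],g[2]-187)),np.hypot(g[0],g[2]-187),s['force'],s['opening'])
```

```text
[ 46.32397695  -1.05017832 199.344654  ] 75.07829055551265 47.94060202640606 [-4.84046779 -1.54844609 -0.93979813] 0.011280400400469612
```

Shake a little to free any stuck stone, return to 75°, then release and rise.

>>> move_arm([
  [0,0,0,0,0,0,5],
  [0,0,0,0,0.04,0.13,5],
  [0,0,0,0,0.02,0.13,5],
  [0,0,0,0,-0.02,-0.13,5],
  [0,0,0,0,-0.04,-0.13,5],
  [0,0,0,0,-0.05,-0.13,5],
  [0,0,0,0,-0.06,-0.13,5],
  [0,0,0,0,0.06,0.13,5],
  [0,0,0,0,0.05,0.13,5],
  [0,0,0,0,0,0,5],
])

```text
t: 18.75
tool_pos: [0.6051, -0.0658, 0.1929]
orientation: [-2.438, -1.98, 0.002]
force: [-7.8, -2.5, -0.5]
opening: 0.0114
gripper_force: 25.0
```

>>> move_arm([
  [0,0,0,0,0,0,20],
  [0,0,0,0,0,0,30],
  [0,0,0,0,0,0,40],
  [0,0,0,0,0,0,40],
  [0,0,0,0,0,-0.8,40],
  [0,0,0,0,0,-1,40],
  [0,0,0,0,0,-1,40],
  [0,0,0,0,0,-1,40],
  [0,0,0,0,0,-1,40],
  [0,0,0,0,0,-1,40],
])

```text
t: 19.75
tool_pos: [0.6061, -0.0654, 0.3386]
orientation: [2.438, 1.981, 0.001]
force: [0.7, 0.2, 0.1]
opening: 0.04
gripper_force: 0.0
```

Run:
```python
from h import *
print(read_state()['force'],read_state()['tool_pos'])
c=cam('scene');b=cam('side')
for k in(c,b):
    A=pts(k).reshape(-1,3);M=(A-O)@RM*1000
    m=(M[:,1]>-25)&(M[:,1]<25)&(abs(M[:,0])<70)&(M[:,2]>150)&(M[:,2]<250);print('pin',m.sum(),M[m].mean(0))
    m=(np.hypot(M[:,0],M[:,1]-90)<36)&(M[:,2]>45)&(M[:,2]<93);print('cup',m.sum(),M[m].min(0),M[m].max(0))
cv2.imwrite('pics/f.png',np.hstack([cv2.resize(c['frame'][150:270,200:320,::-1],(400,400)),cv2.resize(b['frame'][130:250,200:320,::-1],(400,400))]))
```

```text
[0.65978012 0.16906249 0.13752199] [ 0.60608066 -0.06544642  0.33856351]
pin 73 [ 50.22917515   1.53434817 198.80119928]
cup 324 [-35.05151361  54.94439248  45.48038783] [ 35.50041004 123.47680891  92.63414836]
pin 67 [ 46.68418217  -0.41336607 201.08346376]
cup 226 [-35.60809056  54.62471114  45.12722321] [ 35.78868498 107.15649966  92.63511326]
```

View pics/f.png

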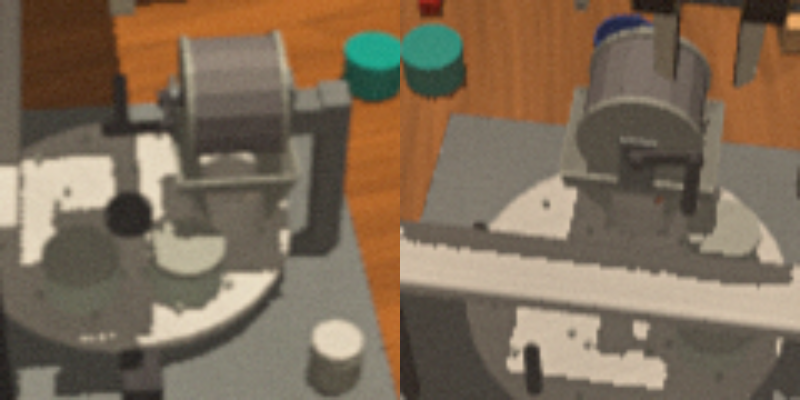

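The drum is inverted, the pin is on the far side, and the jars stand in their pockets. A reddish speck at side pixel (278,190) may be a stone, so I'll locate it.

Run:
```python
from h import *
for n in('scene','side'):
    c=cam(n);M=((pts(c)-O)@RM*1000);f=c['frame'].astype(int)
    sat=f.max(2)-f.min(2)
    m=(sat>25)&(abs(M[...,0])<80)&(abs(M[...,1]-90)<60)&(M[...,2]>30)&(M[...,2]<260)
    for v,u in np.argwhere(m)[:25]: print(n,u,v,f[v,u],np.round(M[v,u]))
```

```text
scene 281 159 [146 103  68] [-26. 128. 231.]
scene 282 159 [165 136 108] [-20. 129. 235.]
scene 276 160 [150 101  66] [-35. 115. 222.]
scene 277 160 [157 109  72] [-31. 117. 225.]
scene 278 160 [159 111  74] [-29. 120. 226.]
scene 279 160 [148 106  78] [-32. 123. 223.]
scene 280 160 [126  94  71] [-27. 125. 227.]
scene 281 160 [119 104  86] [-23. 127. 230.]
scene 282 160 [150 144 122] [-12. 128. 238.]
scene 283 160 [177 162 134] [-14. 131. 236.]
scene 254 161 [151 128  99] [-17.  51. 236.]
scene 255 161 [174 150 127] [-14.  53. 238.]
scene 257 161 [161 112  77] [-31.  60. 225.]
scene 258 161 [158 108  74] [-29.  63. 227.]
scene 259 161 [148 106  76] [-30.  66. 226.]
scene 260 161 [147 106  80] [-29.  69. 226.]
scene 261 161 [149 108  82] [-31.  72. 225.]
scene 262 161 [148 106  81] [-25.  74. 228.]
scene 263 161 [148 110  82] [-25.  77. 229.]
scene 264 161 [144 108  88] [-26.  80. 228.]
scene 265 161 [141 111  88] [-22.  82. 230.]
scene 266 161 [140 109  88] [-22.  85. 230.]
scene 267 161 [143 113  96] [-20.  87. 231.]
scene 268 161 [140 109  92] [-21.  90. 231.]
scene 270 161 [135 1
[... 421 characters left out ...]
side 284 141 [149 123  99] [ 25. 128. 236.]
side 285 141 [147 113  82] [ 27. 132. 232.]
side 263 142 [109  98  83] [-33. 124. 228.]
side 264 142 [102  88  76] [-31. 127. 225.]
side 284 142 [125 113  99] [ 25. 126. 234.]
side 285 142 [136 122 100] [ 28. 129. 232.]
side 286 142 [139 118  94] [ 30. 130. 231.]
side 287 142 [141 101  69] [ 33. 133. 228.]
side 266 143 [118 102  92] [-24. 120. 229.]
side 274 143 [127 113 101] [ -2. 114. 238.]
side 287 143 [129 109  91] [ 33. 129. 228.]
side 288 143 [141 105  76] [ 36. 132. 226.]
side 258 144 [99 83 70] [-48. 131. 211.]
side 263 144 [116  99  89] [-32. 118. 226.]
side 288 144 [129 114  95] [ 36. 126. 228.]
side 289 144 [144 103  80] [ 39. 131. 223.]
```

Run:
```python
from h import *
for n in('scene','side'):
    c=cam(n);M=((pts(c)-O)@RM*1000);f=c['frame'].astype(int)
    m=(f[...,0]-f[...,1]>12)&(abs(M[...,0])<70)&(abs(M[...,1]-90)<60)&(M[...,2]>30)&(M[...,2]<200)
    for v,u in np.argwhere(m): print(n,u,v,f[v,u],np.round(M[v,u]))
    print(n,[np.round(proj(c,W(p))) for p in([0,90,101],[0,90,150],[0,40,150],[0,67,101])])
c=cam('side');M=((pts(c)-O)@RM*1000)
for v in range(182,200,2): print(v,[tuple(np.round(M[v,u]).astype(int)) for u in range(268,290,5)])
```

```text
scene 253 166 [130  86  50] [-43.  50. 199.]
scene 253 167 [124  81  46] [-43.  50. 196.]
scene 253 168 [123  79  47] [-41.  50. 193.]
scene 253 169 [120  77  46] [-49.  51. 184.]
scene 253 170 [127  80  51] [-47.  50. 182.]
scene 286 170 [171 147 117] [-15. 142. 200.]
scene 253 171 [124  78  45] [-44.  50. 180.]
scene 251 172 [157 114  74] [-15.  42. 200.]
scene 253 172 [112  73  45] [-43.  50. 178.]
scene 250 173 [148 100  61] [-16.  39. 196.]
scene 251 173 [139 117  96] [-12.  42. 198.]
scene 253 173 [108  83  59] [-49.  51. 169.]
scene 253 174 [122  95  67] [-43.  50. 170.]
scene 254 174 [85 72 54] [-13.  50. 194.]
scene 253 175 [122 107  88] [-45.  50. 165.]
scene 249 176 [124  87  57] [ -6.  36. 193.]
scene 250 176 [121 104  86] [-10.  39. 189.]
scene 248 177 [107  84  67] [  1.  32. 195.]
scene 249 177 [96 81 71] [ -3.  35. 192.]
scene 289 177 [128 114 100] [ -6. 150. 181.]
scene 248 180 [68 55 49] [  6.  32. 189.]
scene 271 185 [78 65 62] [ 47.  92. 200.]
scene 275 187 [76 63 59] [ 51. 102. 195.]
scene 278 187 [77 64 62] [ 50. 111. 193.]
scene 281 189 [80 65 62] [ 50. 119. 18
[... 8830 characters left out ...]
.int64(-20), np.int64(201))]
194 [(np.int64(-8), np.int64(60), np.int64(75)), (np.int64(7), np.int64(59), np.int64(79)), (np.int64(22), np.int64(66), np.int64(72)), (np.int64(36), np.int64(86), np.int64(48)), (np.int64(51), np.int64(56), np.int64(91))]
196 [(np.int64(-8), np.int64(62), np.int64(63)), (np.int64(7), np.int64(60), np.int64(67)), (np.int64(22), np.int64(68), np.int64(59)), (np.int64(37), np.int64(78), np.int64(50)), (np.int64(52), np.int64(49), np.int64(90))]
198 [(np.int64(-7), np.int64(59), np.int64(56)), (np.int64(8), np.int64(60), np.int64(58)), (np.int64(22), np.int64(68), np.int64(49)), (np.int64(37), np.int64(70), np.int64(49)), (np.int64(53), np.int64(41), np.int64(93))]
```

A red stone is visible inside the cup, at about (17, 91, 65). Next I'll work out where the wrist camera sits, to see whether it can look in from the left and confirm the other two.

Run:
```python
from h import *
s=read_state();R=Ro.from_rotvec(s['orientation']).as_matrix();c=cam('wrist')
print('cam in tool',R.T@(-c['R'].T@c['t']-s['tool_pos']),'axes rows x,y,z in tool',np.round(c['R']@R,2),c['fx'],c['cy'])
print(s['q'])
# depth map of stones colours in scene gap strip
c=cam('scene');M=((pts(c)-O)@RM*1000)
for v in range(195,211): print(v,[(tuple(int(k) for k in M[v,u]) if not np.isnan(M[v,u,0]) else 0) for u in range(258,282,4)])
```

```text
cam in tool [ 7.21309306e-02  9.36752892e-05 -1.54386212e-01] axes rows x,y,z in tool [[-0.    1.    0.  ]
 [-0.97 -0.   -0.26]
 [-0.26 -0.    0.97]] 284.96084518247784 190.4266668673799
[-1.91914070e-01  1.39413944e-01  1.28794595e+00  5.26170514e-05
  1.71695707e+00  1.40919477e-02]
195 [(45, 56, 165), (45, 67, 164), (41, 79, 159), (37, 90, 155), (38, 101, 155), (38, 113, 154)]
196 [(35, 57, 152), (34, 68, 150), (34, 79, 150), (-81, 106, 47), (-113, 124, 18), (-6, 120, 110)]
197 [(-6, 61, 112), (-82, 81, 44), (-31, 88, 87), (-29, 100, 88), (-76, 119, 46), (0, 119, 113)]
198 [(0, 60, 112), (-23, 75, 91), (-30, 88, 85), (-34, 100, 80), (-21, 111, 90), (0, 119, 109)]
199 [(5, 60, 114), (-29, 75, 82), (-31, 88, 80), (-33, 100, 77), (-22, 111, 86), (4, 119, 109)]
200 [(11, 59, 116), (-23, 75, 84), (-34, 88, 72), (-30, 100, 76), (-21, 111, 82), (10, 118, 110)]
201 [(17, 59, 117), (-26, 75, 77), (-36, 88, 67), (-30, 100, 72), (-22, 111, 78), (10, 118, 107)]
202 [(23, 58, 119), (-22, 75, 76), (-29, 88, 69), (-30, 100, 67), (-24, 112, 71), (15, 117, 107)]
203 [(27, 58, 119), (-29, 75, 66), (-28, 88, 66), (-32, 100, 62), (63, 99, 148), (66, 109, 150)]
204 [(68, 54, 152), (66, 65, 150), (66, 76, 148), (65, 87, 147), (63, 99, 144), (63, 110, 143)]
205 [(65, 54, 146), (60, 66, 140), (60, 77, 139), (56, 89, 135), (54, 100, 132), (50, 112, 127)]
206 [(54, 55, 132), (49, 67, 127), (44, 79, 121), (39, 91, 115), (40, 102, 115), (37, 114, 112)]
207 [(52, 55, 126), (29, 69, 104), (33, 80, 107), (27, 93, 101), (-22, 112, 53), (33, 115, 104)]
208 [(51, 55, 121), (-7, 73, 66), (-26, 88, 47), (-22, 99, 50), (-7, 110, 62), (34, 115, 100)]
209 [(58, 55, 125), (-3, 73, 65), (-22, 87, 46), (-20, 99, 48), (-2, 109, 63), (36, 115, 99)]
210 [(60, 55, 122), (23, 70, 87), (-15, 86, 49), (-16, 99, 47), (26, 105, 87), (19, 118, 79)]
```

Run:
```python
from h import *
c=cam('scene');M=((pts(c)-O)@RM*1000)
for v in (207,208,209,210): print(v,[(u,tuple(int(k) for k in np.nan_to_num(M[v,u])),c['frame'][v,u].tolist()) for u in range(260,281,2)])
```

```text
207 [(260, (35, 63, 110), [73, 70, 60]), (262, (34, 69, 109), [77, 71, 60]), (264, (31, 75, 106), [75, 70, 59]), (266, (31, 81, 105), [82, 75, 66]), (268, (29, 86, 103), [84, 78, 65]), (270, (26, 93, 99), [87, 76, 65]), (272, (-27, 106, 49), [86, 78, 68]), (274, (-22, 112, 53), [96, 86, 75]), (276, (-16, 117, 58), [93, 84, 71]), (278, (34, 115, 105), [84, 76, 67]), (280, (40, 120, 110), [72, 68, 58])]
208 [(260, (38, 62, 109), [77, 69, 60]), (262, (-9, 73, 64), [100, 92, 79]), (264, (-22, 81, 51), [103, 94, 81]), (266, (-24, 87, 49), [102, 93, 78]), (268, (-21, 93, 51), [102, 89, 80]), (270, (-24, 100, 48), [98, 91, 80]), (272, (-22, 106, 49), [98, 87, 77]), (274, (-1, 109, 68), [109, 95, 77]), (276, (-3, 115, 65), [112, 100, 84]), (278, (33, 115, 100), [93, 84, 71]), (280, (44, 119, 109), [80, 71, 61])]
209 [(260, (45, 62, 111), [80, 74, 66]), (262, (-6, 73, 63), [106, 96, 78]), (264, (-19, 81, 50), [109, 97, 87]), (266, (-21, 87, 47), [104, 90, 80]), (268, (-21, 93, 47), [100, 93, 81]), (270, (-21, 99, 47), [105, 95, 81]), (272, (-21, 106, 46), [103, 91, 77]), (274, (0, 109, 65), [123, 107, 95]), (276, (23, 111, 87), [115, 101, 88]), (278, (37, 115, 100), [90, 86, 73]), (280, (47, 119, 109), [80, 75, 60])]
210 [(260, (50, 61, 112), [74, 69, 57]), (262, (27, 70, 90), [103, 95, 81]), (264, (29, 75, 92), [113, 104, 87]), (266, (-17, 87, 47), [104, 101, 86]), (268, (-13, 92, 50), [109, 102, 85]), (270, (-13, 99, 50), [108, 100, 86]), (272, (-14, 105, 48), [106, 99, 82]), (274, (29, 104, 89), [115, 103, 90]), (276, (25, 111, 85), [107, 99, 87]), (278, (18, 118, 78), [93, 89, 75]), (280, (50, 118, 108), [82, 77, 66])]
```

The line of sight through the hopper outlet is clear, but I want a view into the cup from the near side. Yaw the tool and move back towards the robot with the wrist camera.

>>> move_arm([
  [0,0,1,0,0,-0.3,40],
  [0,0,1,0,0,-0.3,40],
  [0,0,1,0,0,0,40],
  [0,0,1,0,0,0,40],
  [0,0,1,0,0,0,40],
  [0,0,1,0,0,0,40],
  [0,0,1,0,0,0,40],
  [0,0,1,0,0,0,40],
  [0,0,1,0,0,0,40],
  [0,0,1,0,0,0,40],
])

```text
t: 21.25
tool_pos: [0.6058, -0.0656, 0.3516]
orientation: [-3.103, -0.49, 0.001]
force: [-0.1, -0.9, -0.5]
opening: 0.0401
gripper_force: 0.0
```

Run:
```python
from h import *
to(W([-254,90,340]),Rt(0,-90));print(read_state()['q'])
```

```text
turn(6deg) [-0.    0.01  4.92] shift old [-8.7  -9.09  0.47] shift new [-12.05  -3.62   0.46]
[-1.92010029e-01  1.40879000e-01  1.25712064e+00  3.22204503e-05
  1.74457621e+00  1.06561036e+00]
```

>>> move_arm([
  [0,0,0.98,0,0,0,40],
  [0,0,0.98,0,0,0,40],
  [0,0,0.98,0,0,0,40],
  [0,0,0.98,0,0,0,40],
  [0,0,0.98,0,0,0,40],
  [0,0,0,-1,-0.3,0,40],
  [0,0,0,-1,-0.3,0,40],
  [0,0,0,-1,-0.3,0,40],
  [0,0,0,-1,-0.3,0,40],
  [0,0,0,-1,-0.3,0,40],
])

```text
t: 22.25
tool_pos: [0.4896, -0.0041, 0.3516]
orientation: [-3.127, 0.307, 0.001]
force: [-0.0, 0.2, 0.2]
opening: 0.0403
gripper_force: 0.0
```

>>> move_arm([
  [0,0,0,-1,-0.3,0,40],
  [0,0,0,-1,-0.3,0,40],
  [0,0,0,-1,-0.3,0,40],
  [0,0,0,-1,-0.3,0,40],
  [0,0,0,-1,-0.3,0,40],
  [0,0.95,0,-1,-0.3,0,40],
  [0,0.95,0,-1,-0.3,0,40],
  [0,0.95,0,0,0,0,40],
  [0,0.95,0,0,0,0,40],
  [0,0.95,0,0,0,0,40],
])

```text
t: 23.25
tool_pos: [0.3688, 0.1048, 0.3611]
orientation: [2.97, -0.301, 0.697]
force: [0.6, -0.1, 0.0]
opening: 0.0401
gripper_force: 0.0
```

Run:
```python
from h import *
to(W([-254,90,191]),Rt(35,-90));print(read_state()['q'])
c=cam('wrist');print(-c['R'].T@c['t'],[proj(c,W(p)) for p in([0,90,91],[0,90,150])],(W([0,90,91])+c['R'].T@c['t']))
```

```text
turn(6deg) [0.27 1.4  0.09] shift old [-4.3   0.96  5.49] shift new [-5.04  1.15  4.78]
[ 0.4128823  -0.89182069  2.09989956 -0.28553047  1.56170653  2.13393936]
[0.36499169 0.11088945 0.53122191] [(np.float64(269.86494491775966), np.float64(111.49880788768836)), (np.float64(272.6461964477425), np.float64(92.62453612984461))] [ 0.21280532 -0.07832767 -0.44022191]
```

>>> move_arm([
  [0,0,0,-0.45,0,0.8,40],
  [0,0,0,-0.45,0,0.8,40],
  [0,0,0,-0.45,0,0.8,40],
  [0,0,0,-0.45,0,0.8,40],
  [0,0,0,-0.45,0,0.8,40],
  [0,0,0,-0.45,0,0.8,40],
  [0,0,0,-0.45,0,0.8,40],
  [0,0,0,0,0,0,40],
  [0,0,0,0,0,0,40],
  [0,0,0,0,0,0,40],
])

```text
t: 24.3
tool_pos: [0.3753, 0.1129, 0.2058]
orientation: [2.964, -0.306, 0.671]
force: [-0.6, 0.0, -0.3]
opening: 0.04
gripper_force: 0.0
```

Run:
```python
from h import *
c=cam('wrist');print(read_state()['tool_pos'],read_state()['q'],-c['R'].T@c['t']);u,v=map(int,proj(c,W([0,90,91])));print(u,v)
v0=max(0,v-60);u0=max(0,u-80);f=c['frame'][v0:v0+120,u0:u0+160,::-1];cv2.imwrite('pics/g.png',cv2.resize(f,(800,600),interpolation=2))
M=((pts(c)-O)@RM*1000)
k=(np.hypot(M[...,0],M[...,1]-90)<30)&(M[...,2]>53)&(M[...,2]<72)
r=c['frame'].astype(int);k2=k&(r[...,0]-r[...,2]>28);print(k.sum(),k2.sum());print(np.round(M[k2][::4]))
```

```text
[0.37540748 0.11297987 0.2059657 ] [ 0.43537271 -0.89256212  2.37765789 -0.3062526   1.32224644  2.23729286] [0.37435951 0.12045513 0.37590779]
285 47
444 158
[[29. 95. 60.]
 [26. 91. 65.]
 [25. 96. 64.]
 [24. 91. 65.]
 [23. 97. 64.]
 [22. 93. 66.]
 [22. 88. 66.]
 [21. 96. 65.]
 [20. 91. 66.]
 [22. 86. 63.]
 [21. 97. 63.]
 [20. 92. 65.]
 [19. 88. 66.]
 [21. 98. 62.]
 [18. 94. 66.]
 [18. 89. 65.]
 [21. 99. 60.]
 [19. 95. 63.]
 [17. 90. 65.]
 [18. 85. 63.]
 [17. 96. 63.]
 [15. 91. 66.]
 [18. 86. 62.]
 [16. 97. 63.]
 [15. 92. 64.]
 [16. 87. 63.]
 [17. 98. 59.]
 [14. 94. 63.]
 [15. 88. 62.]
 [16. 98. 58.]
 [13. 94. 63.]
 [14. 88. 61.]
 [16. 98. 57.]
 [14. 93. 60.]
 [14. 88. 59.]
 [15. 95. 57.]
 [14. 91. 58.]
 [13. 95. 56.]
 [12. 91. 58.]
 [13. 91. 55.]]
```

View pics/g.png

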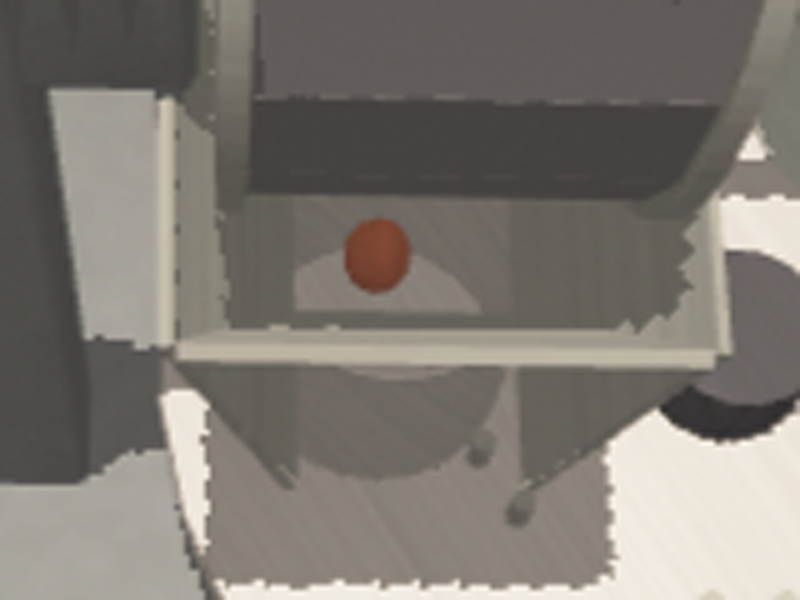

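The close view shows one orange-red stone in the cup at picture (377,255), seen through the hopper. The other two aren't visible from here. I'll shift the camera left and right to see the hidden parts of the cup.

>>> move_arm([
  [0,0,0,0,-0.8,0,40],
  [0,0,0,0,-0.8,0,40],
  [0,0,0,0,-0.8,0,40],
  [0,0,0,0,-0.8,0,40],
  [0,0,0,0,-0.8,0,40],
  [0,0,0,0,-0.8,0,40],
  [0,0,0,0,-0.8,0,40],
  [0,0,0,0,-0.8,0,40],
  [0,0,0,0,0,0,40],
  [0,0,0,0,0,0,40],
])

```text
t: 25.35
tool_pos: [0.4089, 0.2692, 0.198]
orientation: [2.964, -0.304, 0.669]
force: [-0.0, -0.4, 0.0]
opening: 0.0401
gripper_force: 0.0
```

```bash
cat > look.py <<'E'
from h import *
import sys
c=cam('wrist');print(read_state()['tool_pos'],(-c['R'].T@c['t']-O)@RM*1000);u,v=map(int,proj(c,W([0,90,91])));print(u,v)
M=((pts(c)-O)@RM*1000);r=c['frame'].astype(int)
k=(np.hypot(M[...,0],M[...,1]-90)<60)&(M[...,2]>40)&(M[...,2]<250)
sat=r.max(2)-r.min(2);k2=(k&(sat>35)).astype(np.uint8)
n,l,s,ce=cv2.connectedComponentsWithStats(k2)
for i in range(1,n):
    if s[i,4]>3: print(s[i],np.round(np.nanmedian(M[l==i],0)),r[l==i].mean(0).astype(int))
v0=max(0,v-60);u0=max(0,min(352,u-80));f=c['frame'][v0:v0+120,u0:u0+160,::-1];cv2.imwrite('pics/'+sys.argv[1],cv2.resize(f,(800,600),interpolation=2))
E
python3 look.py h.png
```

```text
[0.40888694 0.26873417 0.19790062] [-215.19367078  295.26929612  368.07320892]
427 46
[401  43   9  15  94] [18. 97. 60.] [110  65  50]
```

>>> move_arm([
  [0,0,0,0.8,0,0.25,40],
  [0,0,0,0.8,0,0.25,40],
  [0,0,0,0.8,0,0.25,40],
  [0,0,0,0.8,0,0.25,40],
  [0,0,0,0.8,0,0.25,40],
  [0,0,0,0,0,0,40],
  [0,0,0,0,0,0,40],
  [0,0,0,0,0,0,40],
  [0,0,0,0,0,0,40],
  [0,0,0,0,0,0,40],
])

```text
t: 26.4
tool_pos: [0.5097, 0.2478, 0.2125]
orientation: [2.964, -0.304, 0.668]
force: [-0.5, -0.2, 0.3]
opening: 0.04
gripper_force: 0.0
```

```bash
python3 look.py i.png
```

```text
[0.50973754 0.24780478 0.21254708] [-112.21275374  294.51621917  382.61220468]
430 138
[486  14   6   1   6] [ 37. 131. 223.] [149 130 109]
[403 130   7   9  55] [18. 98. 60.] [111  66  50]
```

```bash
cat > in.py <<'E'
from h import *
for n in('wrist','side','scene'):
    c=cam(n);M=((pts(c)-O)@RM*1000);rr=np.hypot(M[...,0],M[...,1]-90)
    k=(rr<25)&(M[...,2]>44)&(M[...,2]<135);q=M[k];f=c['frame'][k]
    print(n,k.sum())
    # coarse grid of z
    for y in range(65,116,6):
        row=[]
        for x in range(-25,26,6):
            j=(abs(q[:,0]-x)<3)&(abs(q[:,1]-y)<3);row.append('%4d%s'%(np.median(q[j,2]),'*' if (np.ptp(f[j].astype(int),axis=1)).mean()>32 else ' ') if j.sum()>0 else '   . ')
        print(y,''.join(row))
E
python3 in.py
```

```text
wrist 266
65    .    .    .    .    .    .    .    .    . 
71    .    .   65    .   49   48    .    .    . 
77    .    .   62   61   57   49    .    .    . 
83    .    .    .   60    .    .    .    .    . 
89    .    .    .   49   49   48   49   48    . 
95    .    .    .   50   49   49   49   57*  50 
101    .    .    .    .    .    .    .   59*  59*
107    .    .    .    .    .    .    .    .    . 
113    .    .    .    .    .    .    .    .    . 
side 33
65    .    .    .  100    .    .    .    .    . 
71    .    .    .    .    .    .    .    .    . 
77    .    .    .    .    .    .    .    .    . 
83    .    .    .    .    .    .    .    .    . 
89    .    .    .    .    .    .    .   65*   . 
95    .   49   50   50   51   49   50    .    . 
101    .   50   48   49   49   51   51    .    . 
107    .    .    .    .   48    .    .    .    . 
113    .    .    .    .    .    .    .    .    . 
scene 34
65    .    .    .  100    .  104    .    .    . 
71    .    .    .   65   67    .    .    .    . 
77    .    .    .   64    .    .    .    .    . 
83    .   48    .    .    .    .    .    .    . 
89   50   51   49    .    .    .    .    .   96 
95   45   49   50    .    .    .    .    .    . 
101    .   50   52    .    .    .    .    .    . 
107    .    .   51   61   65    .    .    .    . 
113    .    .    .   65   85    .    .    .    .
```

Run:
```python
from h import *
Z=[];F=[]
for _ in range(8):
    c=cam('scene');Z.append(c['z_map']);F.append(c['frame'].astype(float))
c['z_map']=np.median(Z,0);M=((pts(c)-O)@RM*1000);F=np.mean(F,0)
for v in range(206,211): print(v,[(u,tuple(int(k) for k in np.nan_to_num(M[v,u])),F[v,u].astype(int).tolist()) for u in [260,261,262,263,264,265,270,271,272,273,274,275,276,277,278]])
```

```text
206 [(260, (49, 61, 127), [83, 78, 65]), (261, (48, 64, 126), [79, 74, 62]), (262, (47, 67, 125), [76, 73, 63]), (263, (47, 70, 124), [74, 70, 60]), (264, (46, 73, 123), [74, 69, 60]), (265, (44, 76, 121), [75, 70, 60]), (270, (40, 91, 116), [74, 69, 59]), (271, (41, 94, 117), [74, 70, 60]), (272, (38, 97, 114), [75, 73, 60]), (273, (37, 100, 113), [75, 71, 61]), (274, (38, 103, 113), [73, 70, 60]), (275, (37, 106, 112), [74, 69, 59]), (276, (36, 109, 111), [74, 70, 58]), (277, (34, 112, 109), [75, 72, 60]), (278, (34, 115, 108), [72, 68, 58])]
207 [(260, (34, 63, 109), [73, 69, 59]), (261, (34, 66, 109), [75, 70, 62]), (262, (33, 69, 108), [79, 73, 60]), (263, (32, 72, 106), [77, 72, 61]), (264, (32, 75, 106), [78, 71, 62]), (265, (31, 78, 105), [82, 77, 67]), (270, (28, 93, 101), [85, 80, 69]), (271, (-26, 103, 50), [86, 80, 69]), (272, (-25, 106, 50), [87, 79, 68]), (273, (-22, 109, 53), [85, 79, 68]), (274, (-22, 112, 53), [89, 81, 69]), (275, (-8, 113, 65), [91, 81, 68]), (276, (-15, 117, 59), [88, 80, 69]), (277, (-11, 119, 62), [88, 83, 70]), (278, (31, 115, 102), [82, 76, 65]
[... 979 characters left out ...]
25, 108, 90), [115, 104, 88]), (276, (25, 111, 89), [110, 99, 85]), (277, (22, 114, 86), [103, 96, 82]), (278, (38, 115, 101), [92, 85, 74])]
210 [(260, (50, 61, 112), [75, 71, 60]), (261, (41, 65, 104), [83, 76, 66]), (262, (27, 69, 90), [99, 91, 79]), (263, (26, 73, 89), [110, 101, 87]), (264, (27, 75, 90), [111, 100, 86]), (265, (-16, 83, 49), [104, 95, 82]), (270, (-15, 99, 48), [105, 96, 84]), (271, (-13, 102, 49), [104, 96, 83]), (272, (-14, 105, 49), [102, 94, 81]), (273, (29, 101, 90), [109, 99, 83]), (274, (28, 105, 88), [114, 102, 89]), (275, (27, 108, 87), [110, 101, 86]), (276, (26, 111, 85), [105, 97, 85]), (277, (22, 114, 82), [101, 92, 80]), (278, (18, 118, 78), [92, 85, 73])]
```

View pics/i.png

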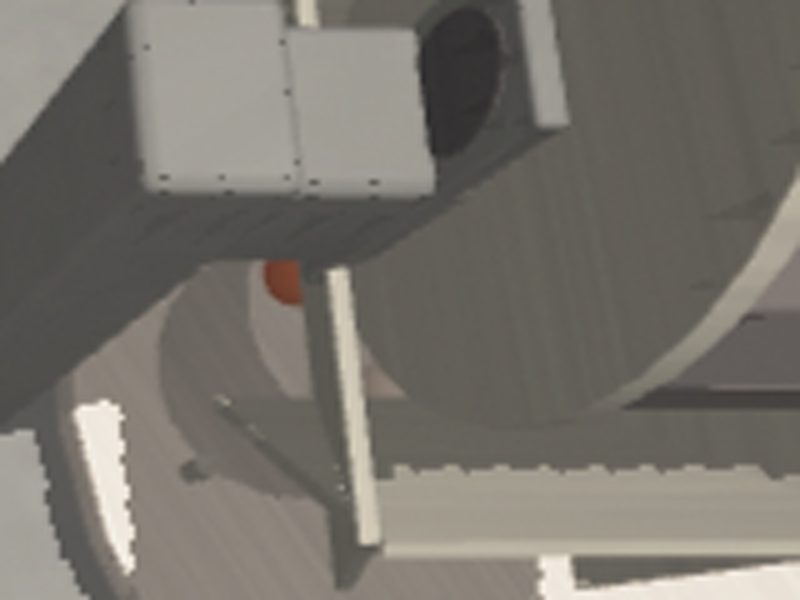

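The last view shows the red stone in the cup at (285,280). A pale stone shows through the hopper at about (375,380). The repeated scene depth gives stone tops at z≈65 at (-5,111) and (-6,74), besides the red one at (18,92), so all three are in the cup. The arm is clear; handing in.

```bash
python3 -c "
from plant import *
print(close_job())"
```

```text
the job is handed in; nothing more can be done
None
```

The open cup is clicked home under the hopper, the drum opening faces straight down, and depth readings show all three stones in the cup (only one clearly seen in a picture); the job is handed in, with no verdict returned.

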